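Put the green-handled cutlery away in its tray

TASK

Put the four dry green-handled pieces - fork, knife, dessert spoon and teaspoon - away in the cutlery tray, laying each flat and right way up (not dropping it) in the compartment that has its own silhouette on the floor; which end the handle points does not matter. The black paring knife and the red-handled fork do not belong in this tray: leave them where they lie.

Things in the scene. Friction and masses are not known exactly. Their poses are not given: they have to be found in the camera images.
- fork: dinner fork, to be put away: green riveted handle, steel head with four tines. 190 mm long, handle 15 mm wide and 11 mm high, head 25 mm wide and 6 mm high, 55 g. Origin: mid-length, underside (on the worktop); it balances here: grip here, across y. x from handle to head (towards or away from the robot, within 0.3 rad), z up. Handle from the -x end to x = +14 mm.
- knife: table knife, to be put away: green riveted handle, steel blade with a round end. 200 mm long, handle 15 mm wide and 11 mm high, blade 21 mm wide and 6 mm high, 70 g. Origin: mid-length, underside (on the worktop); it balances here: grip here, across y. x from handle to head (towards or away from the robot, within 0.3 rad), z up. Handle from the -x end to x = +14 mm.
- spoon: dessert spoon, to be put away: green riveted handle, oval steel bowl. 186 mm long, handle 15 mm wide and 11 mm high, bowl 38 mm wide, 55 mm long and 11 mm high, 55 g. Origin: mid-length, underside (on the worktop); it balances here: grip here, across y. x from handle to head (towards or away from the robot, within 0.3 rad), z up. Handle from the -x end to x = +14 mm.
- teaspoon: teaspoon, to be put away, the shortest: green riveted handle, small oval steel bowl. 140 mm long, handle 13 mm wide and 10 mm high, bowl 28 mm wide, 41 mm long and 11 mm high, 30 g. Origin: mid-length, underside (on the worktop); it balances here: grip here, across y. x from handle to head (towards or away from the robot, within 0.3 rad), z up. Handle from the -x end to x = +14 mm.
- bin_fork: white compartment of the cutlery tray, dark fork silhouette on its floor. Fixed. Outside 232 x 72 x 30 mm (x, y, z), walls and floor 3 mm. Origin: centre of its underside, 6 mm above the worktop; inner floor 3 mm, rim 30 mm above the origin; x its long axis. The four stand side by side, 73 mm apart, in any order, in a low wooden tray (246 x 307 mm, rim 18 mm high, turned up to 0.15 rad)
- bin_knife: white compartment of the cutlery tray, dark knife silhouette on its floor. Fixed. Outside 232 x 72 x 30 mm (x, y, z), walls and floor 3 mm. Origin: centre of its underside, 6 mm above the worktop; inner floor 3 mm, rim 30 mm above the origin; x its long axis. The four stand side by side, 73 mm apart, in any order, in a low wooden tray (246 x 307 mm, rim 18 mm high, turned up to 0.15 rad)
- bin_spoon: white compartment of the cutlery tray, dark large spoon silhouette on its floor. Fixed. Outside 232 x 72 x 30 mm (x, y, z), walls and floor 3 mm. Origin: centre of its underside, 6 mm above the worktop; inner floor 3 mm, rim 30 mm above the origin; x its long axis. The four stand side by side, 73 mm apart, in any order, in a low wooden tray (246 x 307 mm, rim 18 mm high, turned up to 0.15 rad)
- bin_teaspoon: white compartment of the cutlery tray, dark small teaspoon silhouette on its floor. Fixed. Outside 232 x 72 x 30 mm (x, y, z), walls and floor 3 mm. Origin: centre of its underside, 6 mm above the worktop; inner floor 3 mm, rim 30 mm above the origin; x its long axis. The four stand side by side, 73 mm apart, in any order, in a low wooden tray (246 x 307 mm, rim 18 mm high, turned up to 0.15 rad)
- paring_knife: paring knife with a black handle and a pointed blade, 185 mm long, handle 17 mm wide and 12 mm high. Does not belong in the tray: leave it where it lies. Origin: mid-length on the underside; x from handle to tip.
- picnic_fork: fork with a red handle and four tines, 172 mm long, handle 15 mm wide and 11 mm high. Does not belong in the tray: leave it where it lies. Origin: mid-length on the underside; x from handle to tines.
There are look-alikes about, which are no part of the job. What is shaped like the knife but orange is not meant.

How it is judged (in metres and radians):
At the end, for the whole second after the job is handed in: Fork, knife, dessert spoon and teaspoon each at rest in their own compartment: within 27 mm of its middle line, 50 mm of its middle lengthwise, under 8 mm off its floor, upright within 0.2 rad, lengthwise within 0.35 rad either way round; black knife and red fork within 20 mm of their start (x of fork in the frame of bin_fork between -0.05 and 0.05 m and y of fork in the frame of bin_fork between -0.027 and 0.027 m and z of fork in the frame of bin_fork between -0.003 and 0.011 m and angle between each of fork, knife, spoon, teaspoon's own z axis and vertical below 0.2 rad and angle between the x axis of fork and the x axis of bin_fork, either way round below 0.35 rad and linear speed of each of fork, knife, spoon, teaspoon, paring_knife, picnic_fork below 0.02 m/s and x of knife in the frame of bin_knife between -0.05 and 0.05 m and y of knife in the frame of bin_knife between -0.027 and 0.027 m and z of knife in the frame of bin_knife between -0.003 and 0.011 m and angle between the x axis of knife and the x axis of bin_knife, either way round below 0.35 rad and x of spoon in the frame of bin_spoon between -0.05 and 0.05 m and y of spoon in the frame of bin_spoon between -0.027 and 0.027 m and z of spoon in the frame of bin_spoon between -0.003 and 0.011 m and angle between the x axis of spoon and the x axis of bin_spoon, either way round below 0.35 rad and x of teaspoon in the frame of bin_teaspoon between -0.05 and 0.05 m and y of teaspoon in the frame of bin_teaspoon between -0.027 and 0.027 m and z of teaspoon in the frame of bin_teaspoon between -0.003 and 0.011 m and angle between the x axis of teaspoon and the x axis of bin_teaspoon, either way round below 0.35 rad and distance of each of paring_knife, picnic_fork from where it was at the start of the episode below 0.02 m); the robot touches nothing.
It fails at once if the black paring knife is moved more than 20 mm (distance of paring_knife from where it was at the start of the episode above 0.02 m).
It fails at once if the red-handled fork is moved more than 20 mm (distance of picnic_fork from where it was at the start of the episode above 0.02 m).
It fails at once if a piece is dropped into its compartment from more than about 40 mm (it falls faster than 0.9 m/s inside it) ((linear speed of fork above 0.9 m/s and horizontal distance between fork and bin_fork below 0.06 m and height (world z) of fork below 0.05 m) or (linear speed of knife above 0.9 m/s and horizontal distance between knife and bin_knife below 0.06 m and height (world z) of knife below 0.05 m) or (linear speed of spoon above 0.9 m/s and horizontal distance between spoon and bin_spoon below 0.06 m and height (world z) of spoon below 0.05 m) or (linear speed of teaspoon above 0.9 m/s and horizontal distance between teaspoon and bin_teaspoon below 0.06 m and height (world z) of teaspoon below 0.05 m)).
It also fails if it takes over 109 s, if anything falls off the work surface, if the arm or the gripper's body presses on something with over 40 N, if the wrist force passes 120 N, or if a joint passes its speed limit or range.

ROBOT

A 6-joint arm with a two-finger parallel gripper is mounted at the origin on the work surface. World frame = base frame: x ahead of the robot, y to its left, z up, the work surface at z = 0. Lengths are in m, angles in degrees, forces in N, time in s.
With the tool pointing down it reaches from about 0.4 to 0.825 m from the base axis. Payload 7 kg.
Tool frame: the origin (TCP) lies midway between the tips of the shut fingers; the grasp point (between the pads) lies 19 mm behind it (hold_point_z is the distance from the TCP to the grasp point, in m); z points along the fingers, y is the line along which they close (so a half turn about z gives the same grasp; the last joint's range is limited). The gripper opens to 88 mm and grips with 3 to 60 N. Pads are 19 mm wide; open, the fingers measure 130 mm over their backs; the gripper's body (78 mm by 193 mm) begins 47 mm behind the grasp point.
Start: joints at [-54.081, 20.546, 0.682, 0, -70.136, -16.507], TCP at [0.224, -0.637, 0.227] pointing down, gripper open.
Joint ranges: [-176.03, 176.03], [-82.01, 121.73], [-58.28, 71.71], [-173.87, 95.51], [-174.79, -0.11], [-173.66, 173.66]. Speed limits (degrees/s): [136.94, 136.94, 172.46, 180, 180, 180].

INTERFACE

Orientations are given as [roll, pitch, yaw] about the fixed x, y, z axes, in that order (R = Rz(yaw) Ry(pitch) Rx(roll)).
In Python, from plant import get_state, capture, close_job, hold_point_z gives the robot as it stands.
- The arm moves only by the shell command python3 -m inch 'ROWS' [FORCE]. ROWS is text: rows parted by semicolons, each of 5 numbers parted by spaces: the shift along the tool's x, y, z normalised to -1 to 1, where 1 is 0.15 m, then the turn about the tool's z normalised to -1 to 1, where 1 is 360 degrees, then the opening, from 0 (shut) to 1 (fully open). In form: tx ty tz spin grip; .... A call has exactly 8 rows; each row shifts and turns the commanded pose from where the row before left it, along the tool's axes as they then stand; what a row does not reach is not made up. A row lasts 1/8 s, in which the tool goes at most 62.5 mm and 10.7 degrees, less where a joint would pass 70% of its speed; a pose out of reach is approached as far as the arm can. A call with a number of a shift or a turn outside -1 to 1 is refused whole. A call with a gripper value outside its range is refused whole. The fingers move at their own pace and stop on an object; FORCE is the grip in N (left out, the last holds). Time passes only in rows, so rows that do not move let the fingers close, or fill a call up. It gives the time, the measured TCP pose, the force, the opening and the grip force at its end, in the units of the state.
- get_state(): the state, without advancing time (a new reading comes with each control period).
- capture(name): name is "scene" or "side" or "wrist"; returns a dict with "color" (400x640x3 uint8, blue, green, red), "mtx" (3x3 intrinsics, pixels), "R" (3x3) and "t" (3): a world point X has camera coordinates R X + t. Camera axes: x right, y down, z forward; pixel columns grow to the right and rows downward; lengths in m; the calibration is good to about 2 mm. The wrist camera is an equidistant fisheye: a pixel r from the principal point sees the ray r / f radians off the axis. A picture is of the moment at which its call begins. There is no depth.
- close_job(): hands the job in; it is judged then, once.
The state is a dict: "time_s": time; "joints": joint angles; "qd": joint speeds; "joint_torque": joint torques, N m; "tcp_pos": TCP position; "eef_rot": TCP orientation; "contact_force": force on the tool from outside, world axes, zero at the start; "moment": the same for the moment, N m; "gripper_width": finger opening in m; "gripper_force": force on a finger pad.
Only numpy, scipy, OpenCV 4.12 (cv2) and the standard library are available. Lean on these libraries where they do the work, as an engineer would, in place of code of your own. Each camera call takes 0.05 s, during which the arm holds its last target. There are 200 camera calls.

## Working session

There is one attempt and no reset: what is moved stays moved. The work goes in short steps, Python scripts to look and compute and a shell command to move; the robot and the scene stay as the last step left them, time stands still between calls to the robot, and variables do not carry over. Pictures are saved under pics/ and viewed, at most 14 in all, crops included, and the job is handed in when it is done.

```bash
mkdir -p pics; python3 - <<'E'
from plant import *
import cv2
for n in ["scene","side"]:
    c=capture(n); cv2.imwrite(f"pics/{n}0.png",c["color"]); print(n,c["mtx"].tolist(),c["R"].tolist(),c["t"].tolist())
s=get_state();print(s, hold_point_z)
E
```

```text
scene [[510.4384356453728, 0.0, 317.4196846485718], [0.0, 510.4384356453728, 208.41061667605038], [0.0, 0.0, 1.0]] [[0.09025754355588016, 0.9959040668339381, -0.0053540167053406935], [0.7909470267730757, -0.07494728754665626, -0.6072772883355922], [-0.6051911901788473, 0.05057661270806397, -0.7944719186836554]] [0.06820902052588426, -0.3091849889667274, 1.8114750153897676]
side [[393.80282370572723, 0.0, 316.46852742532616], [0.0, 393.80282370572723, 201.57973220641668], [0.0, 0.0, 1.0]] [[-0.7840582023835041, -0.6206801908886691, -0.0029725264596093533], [-0.31089029034657417, 0.39686014774962575, -0.8636256425653237], [0.5372150059737448, -0.6762086392279755, -0.5041248987999688]] [0.22196661816078506, 0.2132260704014085, 0.8373966026162556]
{'time_s': 0.1, 'joints': array([-5.40821004e+01,  2.05876081e+01,  6.38607338e-01, -1.54149630e-02,
       -7.01352440e+01, -1.65069243e+01]), 'qd': array([-0.02518951, -0.1471641 ,  0.14422938,  0.08353669,  0.00622599,
        0.11121843]), 'joint_torque': array([ 4.80056369e-04, -5.84162521e+01,  2.93751007e+01,  7.01547280e+00,
        1.02054072e-02, -5.66768222e-05]), 'tcp_pos': array([ 0.22414962, -0.63623873,  0.22571739]), 'eef_rot': array([ 1.79915110e+02, -1.00439085e-02, -1.60594266e+02]), 'contact_force': array([-0.04037459,  0.70257114,  0.66564486]), 'moment': array([ 0.0440865 , -0.04454064,  0.02643739]), 'gripper_force': 0.0, 'gripper_width': 0.08773761354653141} 0.0188
```

View pics/scene0.png

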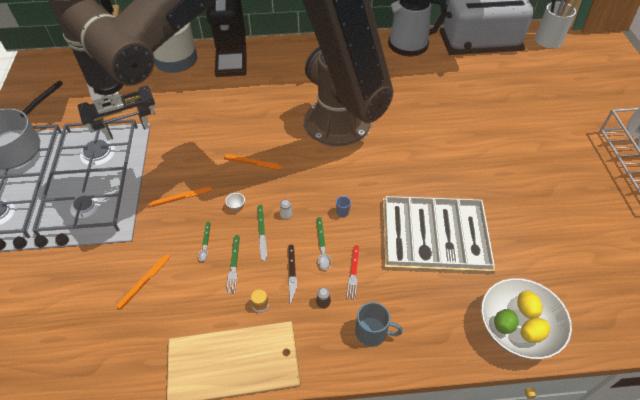

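View pics/side0.png

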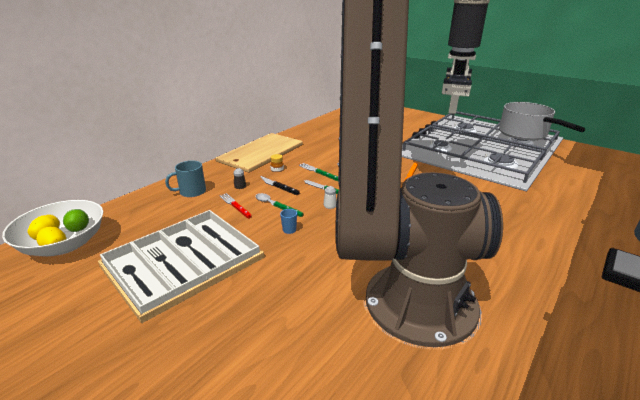

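The scene view shows the tray at about (438,233), with compartments knife, spoon, fork and teaspoon from left to right. The green pieces are the teaspoon (205,242), fork (234,263), knife (262,232) and spoon (322,243). The paring knife is at (292,273) and the red fork at (353,271).

```bash
python3 - <<'E'
import cv2
a=cv2.imread("pics/scene0.png")
cv2.imwrite("pics/c1.png",cv2.resize(a[190:310,190:370],None,fx=4.4,fy=4.4,interpolation=cv2.INTER_CUBIC))
cv2.imwrite("pics/c2.png",cv2.resize(a[185:285,375:505],None,fx=5,fy=5,interpolation=cv2.INTER_CUBIC))
E
```

```text
(no output)
```

View pics/c1.png

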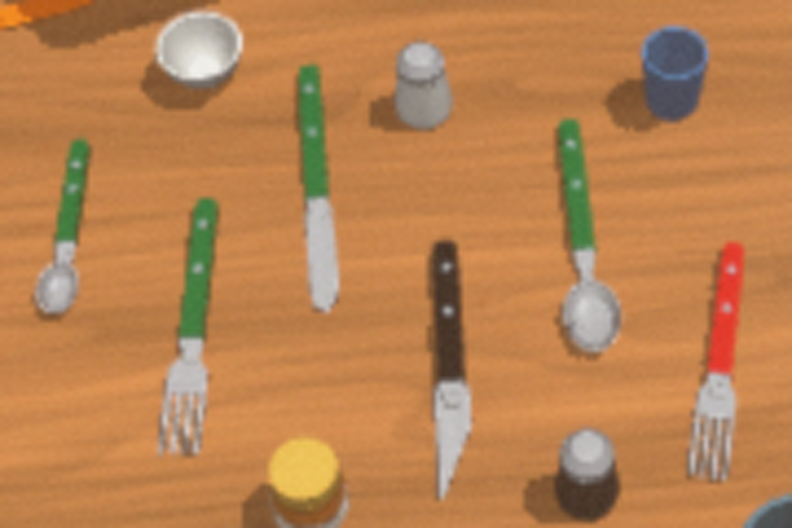

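View pics/c2.png

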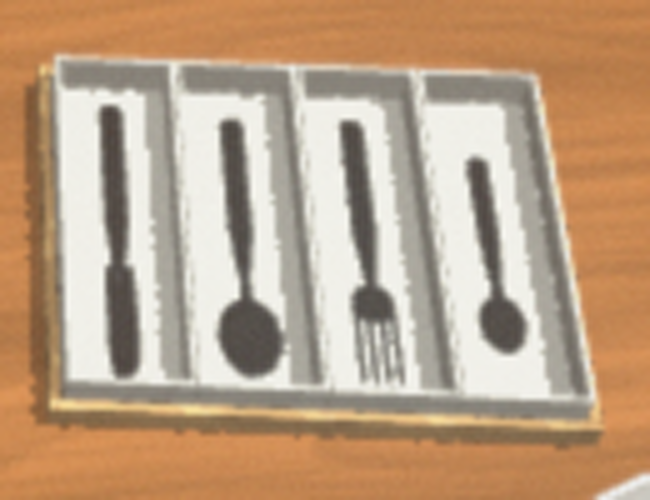

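```bash
cat > h.py <<'E'
from plant import *
import numpy as np, cv2, json
def px2w(c,uv,z):
    d=c["R"].T@np.linalg.solve(c["mtx"],[uv[0],uv[1],1.]); o=-c["R"].T@c["t"]
    return o+d*(z-o[2])/d[2]
def goto(x,y,z,yaw=None):
    "shift in tool axes (after the spin), in command units"
    s=get_state(); p=s["tcp_pos"]; y0=s["eef_rot"][2]; yaw=y0 if yaw is None else yaw
    d=(yaw-y0+90)%180-90; a=np.radians(y0+d); w=np.array([x,y,z])-p
    t=np.array([w[0]*np.cos(a)+w[1]*np.sin(a), w[0]*np.sin(a)-w[1]*np.cos(a), -w[2]])/.15
    print("t",s["time_s"],"pos",p.round(4),"rpy",s["eef_rot"].round(2),"| shift",t.round(3),"spin",round(-d/360,4),"w",round(s["gripper_width"],4))
E
python3 - <<'E'
from h import *
c=capture("scene")
A=lambda p:(p[0]/4.4+190-.5+.5/4.4,p[1]/4.4+190-.5+.5/4.4); B=lambda p:(p[0]/5+375-.4,p[1]/5+185-.4)
L=dict(fork=.19,knife=.2,spoon=.186,teaspoon=.14)
P=dict(fork=((206,198),(180,453)),knife=((309,66),(324,310)),spoon=((569,120),(592,352)),teaspoon=((81,140),(54,315)),paring=((445,241),(441,498)),red=((735,242),(709,478)))
out={}
for k,(a,b) in P.items():
    a=px2w(c,A(a),.007); b=px2w(c,A(b),.004); m=(a+b)/2; d=b-a
    out[k]=[m[0],m[1],np.degrees(np.arctan2(d[1],d[0]))]; print(k,m[:2].round(4),"yaw",round(out[k][2],1),"len",round(np.hypot(*d[:2]),4),"r",np.hypot(*m[:2]).round(3))
q=[px2w(c,B(p),.036)[:2] for p in ((57,57),(538,75),(597,403),(62,384))]
q=np.array(q);print(q.round(4),[np.linalg.norm(q[i]-q[(i+1)%4]).round(4) for i in range(4)])
m=q.mean(0); e=(q[1]-q[0]+q[2]-q[3]); e/=np.linalg.norm(e); yaw=np.degrees(np.arctan2(-e[0],e[1]))
for i,k in enumerate(["knife","spoon","fork","teaspoon"]):
    b=m+e*.073*(i-1.5); out["bin_"+k]=[*b,yaw]; print(k,b.round(4),round(yaw,2),np.hypot(*b).round(3))
f={k:px2w(c,B(p),.009)[:2].round(4) for k,p in dict(knife_a=(110,106),knife_b=(124,378),fork_a=(350,121),fork_b=(383,382)).items()};print(f)
json.dump(out,open("pos.json","w"))
goto(*out["teaspoon"][:2],.1,out["teaspoon"][2])
goto(*out["fork"][:2],.1,out["fork"][2])
E
```

```text
fork [ 0.5557 -0.3584] yaw -4.7 len 0.19 r 0.661
knife [ 0.4548 -0.2767] yaw 1.5 len 0.1997 r 0.532
spoon [ 0.5107 -0.1029] yaw -0.7 len 0.1831 r 0.521
teaspoon [ 0.4733 -0.4426] yaw -5.2 len 0.138 r 0.648
paring [ 0.6034 -0.1995] yaw -4.2 len 0.1862 r 0.636
red [ 0.6137 -0.0214] yaw -13.1 len 0.1732 r 0.614
[[0.3808 0.1074]
 [0.4222 0.395 ]
 [0.6508 0.3616]
 [0.6111 0.0702]] [np.float64(0.2906), np.float64(0.231), np.float64(0.294), np.float64(0.2333)]
knife [0.5011 0.1251] -7.97 0.516
spoon [0.5112 0.1974] -7.97 0.548
fork [0.5213 0.2697] -7.97 0.587
teaspoon [0.5314 0.342 ] -7.97 0.632
{'knife_a': array([0.4009, 0.1396]), 'knife_b': array([0.5944, 0.1116]), 'fork_a': array([0.4262, 0.2834]), 'fork_b': array([0.6108, 0.2572])}
t 0.15 pos [ 0.2242 -0.6363  0.2258] rpy [ 1.7993e+02 -1.0000e-02 -1.6060e+02] | shift [-1.537  1.437  0.839] spin 0.0684 w 0.0875
t 0.15 pos [ 0.2242 -0.6363  0.2258] rpy [ 1.7993e+02 -1.0000e-02 -1.6060e+02] | shift [-2.052  2.026  0.839] spin 0.0668 w 0.0875
```

```bash
python3 -m inch '0 0 0 0.0228 0.5;0 0 0 0.0228 0.5;0 0 0 0.0228 0.5;-0.256 0.24 0 0 0.5;-0.256 0.24 0 0 0.5;-0.256 0.24 0 0 0.5;-0.256 0.24 0 0 0.5;-0.256 0.24 0 0 0.5' 20; python3 -m inch '-0.256 0.24 0 0 0.5;0 0 0.28 0 0.5;0 0 0.28 0 0.5;0 0 0.28 0 0.5;0 0 0 0 0.5;0 0 0 0 0.5;0 0 0 0 0.5;0 0 0 0 0.5'
python3 - <<'E'
from h import *
o=json.load(open("pos.json"));t=o["teaspoon"]
goto(*t[:2],.003,t[2])
c=capture("wrist");cv2.imwrite("pics/w1.png",c["color"])
E
```

```text
time_s: 1.15
tcp_pos: [0.433, -0.4735, 0.2264]
eef_rot: [180.0, -0.0, 174.8]
contact_force: [2.0, -0.6, -0.4]
gripper_width: 0.0437
gripper_force: 0.0
time_s: 2.15
tcp_pos: [0.474, -0.4429, 0.1022]
eef_rot: [-179.9, 0.1, 174.8]
contact_force: [0.1, -0.1, 0.2]
gripper_width: 0.044
gripper_force: 0.0
t 2.15 pos [ 0.474  -0.4429  0.1022] rpy [-1.7994e+02  1.3000e-01  1.7478e+02] | shift [0.005 0.001 0.661] spin -0.0 w 0.044
```

View pics/w1.png

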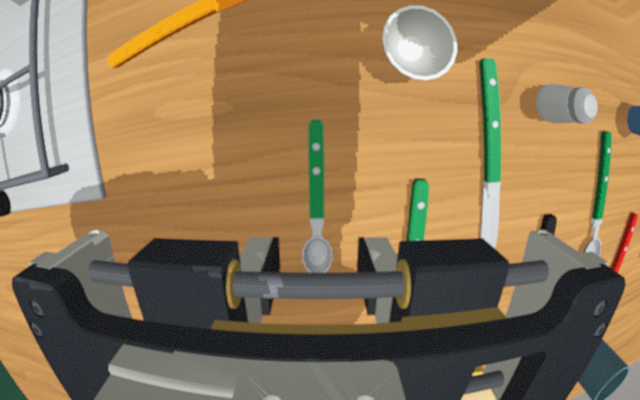

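The wrist view shows the teaspoon, at (316,170) to (316,255), centred between the open fingers at x≈258 and 375. I'll descend and grip.

```bash
python3 -m inch '0 0 0.25 0 0.5;0 0 0.25 0 0.5;0 0 0.1 0 0.5;0 0 0.06 0 0.5;0 0 0 0 0.5;0 0 0 0 0;0 0 0 0 0;0 0 0 0 0' 20; python3 -m inch '0 0 0 0 0;0 0 0 0 0;0 0 -0.1 0 0;0 0 -0.25 0 0;0 0 -0.25 0 0;0 0 -0.25 0 0;0 0 0 0 0;0 0 0 0 0'
python3 - <<'E'
from h import *
o=json.load(open("pos.json"));t=o["bin_teaspoon"]
goto(*t[:2],.013,t[2])
c=capture("wrist");cv2.imwrite("pics/w2.png",c["color"][100:400])
E
```

```text
time_s: 3.2
tcp_pos: [0.4737, -0.4426, 0.0022]
eef_rot: [-180.0, 0.1, 174.8]
contact_force: [-0.9, -0.5, -0.2]
gripper_width: 0.0193
gripper_force: 0.0
time_s: 4.2
tcp_pos: [0.4732, -0.4422, 0.1294]
eef_rot: [180.0, 0.0, 174.8]
contact_force: [-0.5, -0.1, -0.4]
gripper_width: 0.0126
gripper_force: 20.0
t 4.2 pos [ 0.4732 -0.4422  0.1294] rpy [1.7999e+02 2.0000e-02 1.7477e+02] | shift [0.34  5.231 0.776] spin 0.0076 w 0.0126
```

View pics/w2.png

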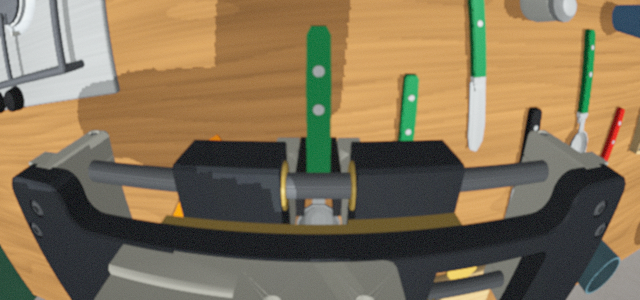

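The teaspoon is held (opening 12.6 mm, 20 N), level and centred at (318,170).

```bash
python3 -m inch '0.02 0.2 0 0.0076 0;0.02 0.33 0 0 0;0.02 0.33 0 0 0;0.02 0.33 0 0 0;0.02 0.33 0 0 0;0.02 0.33 0 0 0;0.02 0.33 0 0 0;0.02 0.33 0 0 0'; python3 -m inch '0.02 0.33 0 0 0;0.02 0.33 0 0 0;0.02 0.33 0 0 0;0.02 0.33 0 0 0;0.02 0.33 0 0 0;0.02 0.33 0 0 0;0.02 0.33 0 0 0;0.02 0.2 0 0 0';python3 -m inch '0.02 0.2 0 0 0;0 0 0 0 0;0 0 0 0 0;0 0 0 0 0;0 0 0 0 0;0 0 0 0 0;0 0 0 0 0;0 0 0 0 0'
python3 - <<'E'
from h import *
o=json.load(open("pos.json"));t=o["bin_teaspoon"]
goto(*t[:2],.013,t[2])
c=capture("wrist");cv2.imwrite("pics/w3.png",c["color"])
E
```

```text
time_s: 5.25
tcp_pos: [0.4995, -0.0647, 0.1282]
eef_rot: [-180.0, -0.1, 172.1]
contact_force: [0.2, 0.6, 0.4]
gripper_width: 0.013
gripper_force: 20.0
time_s: 6.25
tcp_pos: [0.528, 0.3117, 0.1277]
eef_rot: [-179.9, -0.1, 172.1]
contact_force: [-0.7, -0.5, -1.5]
gripper_width: 0.0128
gripper_force: 20.0
time_s: 7.25
tcp_pos: [0.5297, 0.34, 0.1291]
eef_rot: [180.0, 0.0, 172.0]
contact_force: [-0.8, -0.2, -0.2]
gripper_width: 0.013
gripper_force: 20.0
t 7.25 pos [0.5297 0.34   0.1291] rpy [180.     0.   172.05] | shift [-0.009  0.014  0.774] spin 0.0 w 0.013
```

View pics/w3.png

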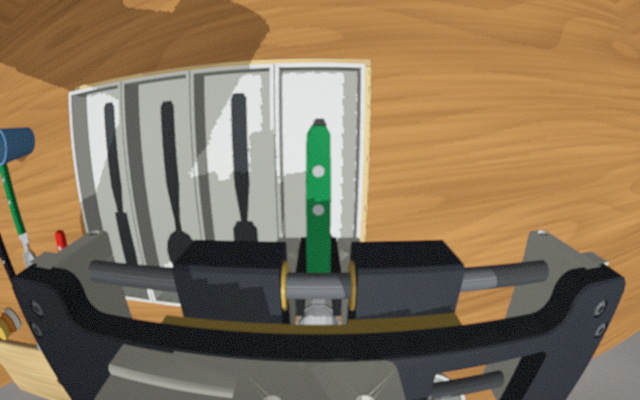

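The teaspoon is centred over the rightmost compartment at (318,165), so I'll lower it.

```bash
python3 -m inch '-0.009 0.014 0.2 0 0;0 0 0.2 0 0;0 0 0.1 0 0;0 0 0.07 0 0;0 0 0.05 0 0;0 0 0.05 0 0;0 0 0 0 0;0 0 0 0 0'; python3 -m inch '0 0 0.05 0 0;0 0 0.03 0 0;0 0 0.024 0 0;0 0 0 0 0;0 0 0 0 0;0 0 0 0 0;0 0 0 0 0;0 0 0 0 0'
```

```text
time_s: 8.3
tcp_pos: [0.5316, 0.3422, 0.029]
eef_rot: [180.0, 0.0, 172.1]
contact_force: [0.6, -0.7, -0.3]
gripper_width: 0.0122
gripper_force: 20.0
time_s: 9.3
tcp_pos: [0.5313, 0.342, 0.013]
eef_rot: [180.0, 0.0, 172.1]
contact_force: [1.1, 0.8, -0.9]
gripper_width: 0.0131
gripper_force: 20.0
```

```bash
python3 -m inch '0 0 0 0 0.2;0 0 0 0 0.2;0 0 0 0 0.2;0 0 -0.1 0 0.2;0 0 -0.2 0 0.2;0 0 -0.2 0 0.4;0 0 -0.3 0 0.5;0 0 0 0 0.5'
python3 - <<'E'
from h import *
o=json.load(open("pos.json"));t=o["fork"]
goto(*t[:2],.003,t[2])
c=capture("wrist");cv2.imwrite("pics/w4.png",c["color"])
E
```

```text
time_s: 10.3
tcp_pos: [0.5334, 0.3438, 0.1385]
eef_rot: [179.6, 0.3, 172.1]
contact_force: [-0.3, -0.2, -0.6]
gripper_width: 0.0409
gripper_force: 0.0
t 10.3 pos [0.5334 0.3438 0.1385] rpy [179.63   0.31 172.09] | shift [-0.528 -4.654  0.903] spin -0.009 w 0.0409
```

View pics/w4.png

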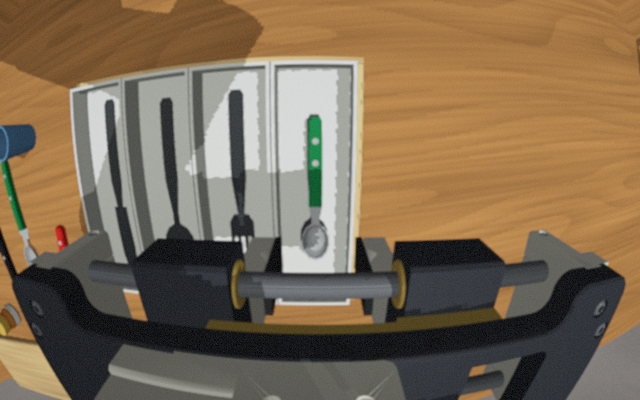

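The teaspoon lies in its compartment at (315,180). The fork is next.

```bash
python3 -m inch '0 0 0 -0.009 0.5;-0.038 -0.333 0 0 0.5;-0.038 -0.333 0 0 0.5;-0.038 -0.333 0 0 0.5;-0.038 -0.333 0 0 0.5;-0.038 -0.333 0 0 0.5;-0.038 -0.333 0 0 0.5;-0.038 -0.333 0 0 0.5'; python3 -m inch '-0.038 -0.333 0 0 0.5;-0.038 -0.333 0 0 0.5;-0.038 -0.333 0 0 0.5;-0.038 -0.333 0 0 0.5;-0.038 -0.333 0 0 0.5;-0.038 -0.333 0 0 0.5;-0.038 -0.333 0 0 0.5;0 0 0 0 0.5';python3 -m inch '0 0 0.2 0 0.5;0 0 0.1 0 0.5;0 0 0 0 0.5;0 0 0 0 0.5;0 0 0 0 0.5;0 0 0 0 0.5;0 0 0 0 0.5;0 0 0 0 0.5'
python3 - <<'E'
from h import *
o=json.load(open("pos.json"));t=o["fork"]
goto(*t[:2],.003,t[2])
c=capture("wrist");cv2.imwrite("pics/w5.png",c["color"])
E
```

```text
time_s: 11.35
tcp_pos: [0.5417, -0.0114, 0.1327]
eef_rot: [-180.0, -0.0, 175.3]
contact_force: [1.5, 0.2, 0.3]
gripper_width: 0.0436
gripper_force: 0.0
time_s: 12.35
tcp_pos: [0.5523, -0.3645, 0.1315]
eef_rot: [180.0, -0.1, 175.1]
contact_force: [-0.1, 0.6, 0.2]
gripper_width: 0.044
gripper_force: 0.0
time_s: 13.35
tcp_pos: [0.5535, -0.3615, 0.0881]
eef_rot: [-180.0, 0.0, 175.3]
contact_force: [-0.3, -0.0, 0.6]
gripper_width: 0.0441
gripper_force: 0.0
t 13.35 pos [ 0.5535 -0.3615  0.0881] rpy [-1.8000e+02  1.0000e-02  1.7529e+02] | shift [-0.013  0.022  0.567] spin -0.0002 w 0.0441
```

View pics/w5.png

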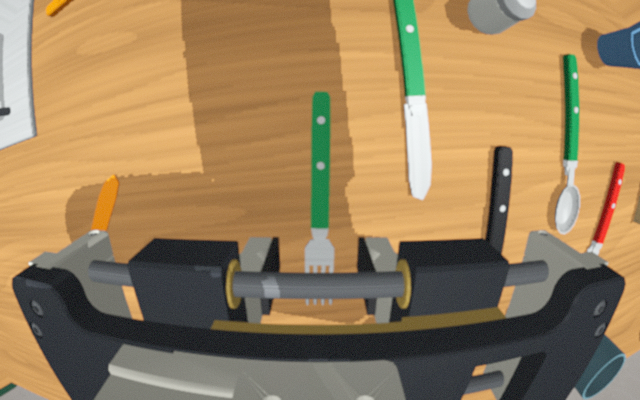

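The fork is centred between the fingers at (320,160).

```bash
python3 -m inch '-0.013 0.022 0.25 0 0.5;0 0 0.2 0 0.5;0 0 0.06 0 0.5;0 0 0.057 0 0.5;0 0 0 0 0.5;0 0 0 0 0;0 0 0 0 0;0 0 0 0 0' 25; python3 -m inch '0 0 0 0 0;0 0 0 0 0;0 0 -0.1 0 0;0 0 -0.25 0 0;0 0 -0.25 0 0;0 0 -0.25 0 0;0 0 0 0 0;0 0 0 0 0'
python3 - <<'E'
from h import *
o=json.load(open("pos.json"));t=o["bin_fork"]
goto(*t[:2],.013,t[2])
E
```

```text
time_s: 14.4
tcp_pos: [0.5559, -0.3585, 0.0034]
eef_rot: [-180.0, 0.0, 175.3]
contact_force: [0.5, 0.0, -0.6]
gripper_width: 0.0192
gripper_force: 0.1
time_s: 15.4
tcp_pos: [0.5554, -0.3581, 0.1307]
eef_rot: [180.0, 0.0, 175.3]
contact_force: [-0.3, 0.6, -1.6]
gripper_width: 0.0146
gripper_force: 25.0
t 15.4 pos [ 0.5554 -0.3581  0.1307] rpy [1.7998e+02 2.0000e-02 1.7528e+02] | shift [0.805 4.114 0.785] spin 0.009 w 0.0146
```

```bash
python3 -m inch '0 0 0 0.009 0;0.0575 0.294 0 0 0;0.0575 0.294 0 0 0;0.0575 0.294 0 0 0;0.0575 0.294 0 0 0;0.0575 0.294 0 0 0;0.0575 0.294 0 0 0;0.0575 0.294 0 0 0'; python3 -m inch '0.0575 0.294 0 0 0;0.0575 0.294 0 0 0;0.0575 0.294 0 0 0;0.0575 0.294 0 0 0;0.0575 0.294 0 0 0;0.0575 0.294 0 0 0;0.0575 0.294 0 0 0;0 0 0 0 0';python3 -m inch '0 0 0.2 0 0;0 0 0.1 0 0;0 0 0 0 0;0 0 0 0 0;0 0 0 0 0;0 0 0 0 0;0 0 0 0 0;0 0 0 0 0'
python3 - <<'E'
from h import *
o=json.load(open("pos.json"));t=o["bin_fork"]
goto(*t[:2],.014,t[2])
c=capture("wrist");cv2.imwrite("pics/w6.png",c["color"])
E
```

```text
time_s: 16.4
tcp_pos: [0.5375, -0.043, 0.1294]
eef_rot: [-180.0, -0.1, 172.0]
contact_force: [-0.1, 0.4, -0.2]
gripper_width: 0.0146
gripper_force: 25.0
time_s: 17.4
tcp_pos: [0.5207, 0.2721, 0.129]
eef_rot: [-179.9, -0.1, 172.2]
contact_force: [-0.5, -0.9, -0.7]
gripper_width: 0.0146
gripper_force: 25.0
time_s: 18.4
tcp_pos: [0.5215, 0.2699, 0.0856]
eef_rot: [180.0, 0.0, 172.1]
contact_force: [-0.2, -0.1, -1.1]
gripper_width: 0.0146
gripper_force: 25.0
t 18.4 pos [0.5215 0.2699 0.0856] rpy [1.7999e+02 1.0000e-02 1.7206e+02] | shift [ 0.001 -0.001  0.477] spin 0.0001 w 0.0146
```

View pics/w6.png

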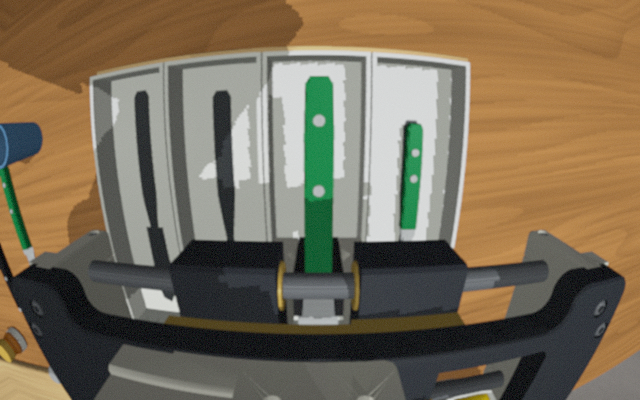

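The fork is centred over its compartment at (318,170). I'll lower and release it, then head for the knife.

```bash
python3 -m inch '0 0 0.15 0 0;0 0 0.12 0 0;0 0 0.08 0 0;0 0 0.06 0 0;0 0 0.04 0 0;0 0 0.027 0 0;0 0 0 0 0;0 0 0 0 0'; python3 -m inch '0 0 0 0 0;0 0 0 0 0.23;0 0 0 0 0.23;0 0 0 0 0.23;0 0 -0.1 0 0.23;0 0 -0.2 0 0.23;0 0 -0.2 0 0.4;0 0 -0.3 0 0.5'
python3 - <<'E'
from h import *
o=json.load(open("pos.json"));t=o["knife"]
goto(*t[:2],.003,t[2])
E
```

```text
time_s: 19.45
tcp_pos: [0.5217, 0.27, 0.0142]
eef_rot: [180.0, 0.0, 172.1]
contact_force: [0.2, -0.2, -0.6]
gripper_width: 0.0146
gripper_force: 25.0
time_s: 20.45
tcp_pos: [0.5209, 0.2693, 0.1351]
eef_rot: [-179.9, -0.1, 172.0]
contact_force: [0.1, 0.8, -0.6]
gripper_width: 0.035
gripper_force: 0.0
t 20.45 pos [0.5209 0.2693 0.1351] rpy [-1.7994e+02 -5.0000e-02  1.7205e+02] | shift [ 0.533 -3.628  0.881] spin -0.0261 w 0.035
```

```bash
python3 -m inch '0 0 0 -0.013 0.5;0 0 0 -0.013 0.5;0.0444 -0.302 0 0 0.5;0.0444 -0.302 0 0 0.5;0.0444 -0.302 0 0 0.5;0.0444 -0.302 0 0 0.5;0.0444 -0.302 0 0 0.5;0.0444 -0.302 0 0 0.5'; python3 -m inch '0.0444 -0.302 0 0 0.5;0.0444 -0.302 0 0 0.5;0.0444 -0.302 0 0 0.5;0.0444 -0.302 0 0 0.5;0.0444 -0.302 0 0 0.5;0.0444 -0.302 0 0 0.5;0 0 0 0 0.5;0 0 0 0 0.5';python3 -m inch '0 0 0.2 0 0.5;0 0 0.1 0 0.5;0 0 0 0 0.5;0 0 0 0 0.5;0 0 0 0 0.5;0 0 0 0 0.5;0 0 0 0 0.5;0 0 0 0 0.5'
python3 - <<'E'
from h import *
o=json.load(open("pos.json"));t=o["knife"]
goto(*t[:2],.003,t[2])
c=capture("wrist");cv2.imwrite("pics/w7.png",c["color"])
E
```

```text
time_s: 21.45
tcp_pos: [0.4881, -0.0042, 0.1352]
eef_rot: [180.0, 0.1, -178.6]
contact_force: [0.8, -0.6, -0.4]
gripper_width: 0.0436
gripper_force: 0.0
time_s: 22.45
tcp_pos: [0.4548, -0.2757, 0.1345]
eef_rot: [-180.0, 0.0, -178.6]
contact_force: [-0.0, 0.8, -0.0]
gripper_width: 0.044
gripper_force: 0.0
time_s: 23.45
tcp_pos: [0.455, -0.2757, 0.089]
eef_rot: [-180.0, 0.0, -178.6]
contact_force: [0.0, -0.6, 0.0]
gripper_width: 0.0441
gripper_force: 0.0
t 23.45 pos [ 0.455  -0.2757  0.089 ] rpy [-1.8000e+02  1.0000e-02 -1.7859e+02] | shift [ 0.001 -0.007  0.573] spin -0.0001 w 0.0441
```

View pics/w7.png

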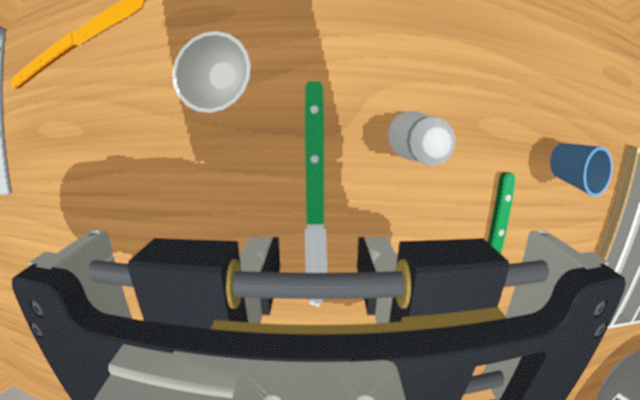

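The knife is centred at (315,190), and the salt shaker at (425,135) is clear of the fingers.

```bash
python3 -m inch '0 -0.007 0.25 0 0.5;0 0 0.2 0 0.5;0 0 0.06 0 0.5;0 0 0.063 0 0.5;0 0 0 0 0.5;0 0 0 0 0;0 0 0 0 0;0 0 0 0 0' 25; python3 -m inch '0 0 0 0 0;0 0 0 0 0;0 0 -0.1 0 0;0 0 -0.25 0 0;0 0 -0.25 0 0;0 0 -0.25 0 0;0 0 0 0 0;0 0 0 0 0'
python3 - <<'E'
from h import *
o=json.load(open("pos.json"));t=o["bin_knife"]
goto(*t[:2],.014,t[2])
E
```

```text
time_s: 24.5
tcp_pos: [0.4553, -0.2767, 0.0034]
eef_rot: [-180.0, 0.0, -178.6]
contact_force: [-0.1, -0.3, 0.6]
gripper_width: 0.0194
gripper_force: 0.0
time_s: 25.5
tcp_pos: [0.4546, -0.2764, 0.1306]
eef_rot: [180.0, 0.0, -178.6]
contact_force: [-0.9, -0.5, -0.3]
gripper_width: 0.0149
gripper_force: 25.0
t 25.5 pos [ 0.4546 -0.2764  0.1306] rpy [ 1.7998e+02  2.0000e-02 -1.7861e+02] | shift [0.064 2.694 0.777] spin 0.026 w 0.0149
```

```bash
python3 -m inch '0 0 0 0.013 0;0 0 0 0.013 0;0.007 0.299 0 0 0;0.007 0.299 0 0 0;0.007 0.299 0 0 0;0.007 0.299 0 0 0;0.007 0.299 0 0 0;0.007 0.299 0 0 0'; python3 -m inch '0.007 0.299 0 0 0;0.007 0.299 0 0 0;0.008 0.302 0 0 0;0 0 0 0 0;0 0 0.2 0 0;0 0 0.1 0 0;0 0 0 0 0;0 0 0 0 0';python3 -m inch '0 0 0 0 0;0 0 0 0 0;0 0 0 0 0;0 0 0 0 0;0 0 0 0 0;0 0 0 0 0;0 0 0 0 0;0 0 0 0 0'
python3 - <<'E'
from h import *
o=json.load(open("pos.json"));t=o["bin_knife"]
goto(*t[:2],.014,t[2])
c=capture("wrist");cv2.imwrite("pics/w8.png",c["color"])
E
```

```text
time_s: 26.5
tcp_pos: [0.4851, -0.008, 0.1293]
eef_rot: [-179.9, -0.1, 172.0]
contact_force: [0.7, 0.6, -0.1]
gripper_width: 0.0151
gripper_force: 25.0
time_s: 27.5
tcp_pos: [0.5018, 0.1247, 0.0859]
eef_rot: [180.0, 0.0, 172.0]
contact_force: [-0.1, 0.0, -0.4]
gripper_width: 0.0148
gripper_force: 25.0
time_s: 28.5
tcp_pos: [0.5013, 0.1249, 0.0854]
eef_rot: [-180.0, -0.0, 172.1]
contact_force: [0.7, 0.4, -1.2]
gripper_width: 0.0145
gripper_force: 25.0
t 28.5 pos [0.5013 0.1249 0.0854] rpy [-180.     -0.    172.05] | shift [0.002 0.001 0.476] spin 0.0 w 0.0145
```

View pics/w8.png

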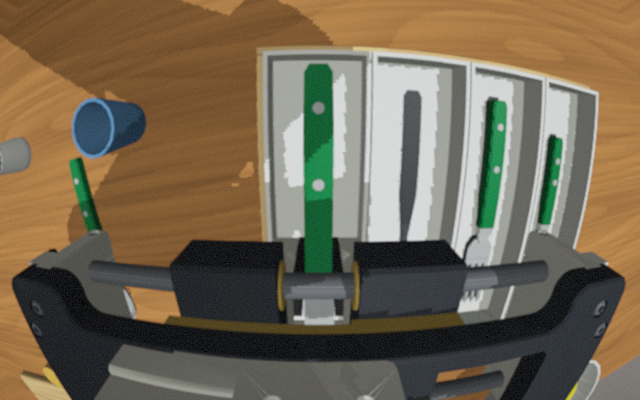

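The knife is centred over the leftmost compartment at (318,165). The fork at (490,190) and teaspoon at (552,180) lie in theirs.

```bash
python3 -m inch '0 0 0.15 0 0;0 0 0.12 0 0;0 0 0.08 0 0;0 0 0.06 0 0;0 0 0.04 0 0;0 0 0.026 0 0;0 0 0 0 0;0 0 0 0 0'; python3 -m inch '0 0 0 0 0;0 0 0 0 0.23;0 0 0 0 0.23;0 0 0 0 0.23;0 0 -0.1 0 0.23;0 0 -0.2 0 0.23;0 0 -0.2 0 0.4;0 0 -0.3 0 0.5'
python3 - <<'E'
from h import *
o=json.load(open("pos.json"));t=o["spoon"]
goto(*t[:2],.003,t[2])
E
```

```text
time_s: 29.55
tcp_pos: [0.5016, 0.125, 0.0143]
eef_rot: [180.0, 0.0, 172.1]
contact_force: [-0.3, -0.4, 0.3]
gripper_width: 0.0149
gripper_force: 25.0
time_s: 30.55
tcp_pos: [0.5007, 0.1245, 0.1354]
eef_rot: [-179.9, -0.1, 172.1]
contact_force: [0.7, 0.1, -0.5]
gripper_width: 0.0348
gripper_force: 0.0
t 30.55 pos [0.5007 0.1245 0.1354] rpy [-1.7995e+02 -6.0000e-02  1.7205e+02] | shift [-0.084 -1.515  0.882] spin -0.0202 w 0.0348
```

```bash
python3 -m inch '0 0 0 -0.0202 0.5;-0.014 -0.253 0 0 0.5;-0.014 -0.253 0 0 0.5;-0.014 -0.253 0 0 0.5;-0.014 -0.253 0 0 0.5;-0.014 -0.253 0 0 0.5;-0.014 -0.25 0 0 0.5;0 0 0 0 0.5'; python3 -m inch '0 0 0.2 0 0.5;0 0 0.1 0 0.5;0 0 0 0 0.5;0 0 0 0 0.5;0 0 0 0 0.5;0 0 0 0 0.5;0 0 0 0 0.5;0 0 0 0 0.5'
python3 - <<'E'
from h import *
o=json.load(open("pos.json"));t=o["spoon"]
goto(*t[:2],.003,t[2])
c=capture("wrist");cv2.imwrite("pics/w9.png",c["color"])
E
```

```text
time_s: 31.55
tcp_pos: [0.5112, -0.1044, 0.135]
eef_rot: [-180.0, 0.0, 179.2]
contact_force: [-0.8, 1.0, -0.8]
gripper_width: 0.044
gripper_force: 0.0
time_s: 32.55
tcp_pos: [0.5113, -0.1025, 0.0891]
eef_rot: [180.0, 0.0, 179.3]
contact_force: [0.3, 0.4, 0.1]
gripper_width: 0.0438
gripper_force: 0.0
t 32.55 pos [ 0.5113 -0.1025  0.0891] rpy [1.8000e+02 1.0000e-02 1.7932e+02] | shift [ 0.004 -0.003  0.574] spin -0.0 w 0.0438
```

View pics/w9.png

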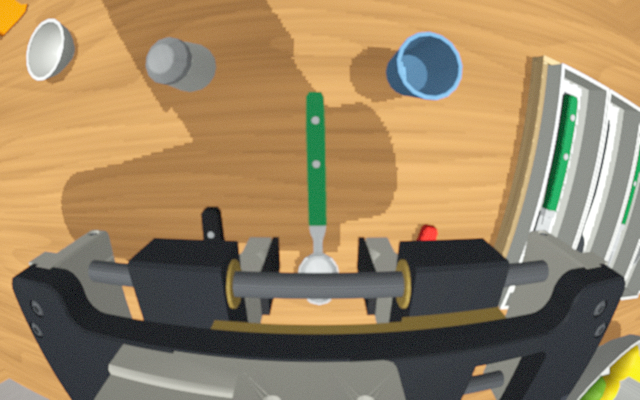

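The spoon is centred at (316,190). The red fork handle at (428,235) and black knife handle at (211,225) are well outside the fingers.

```bash
python3 -m inch '0.004 -0.003 0.25 0 0.5;0 0 0.2 0 0.5;0 0 0.06 0 0.5;0 0 0.063 0 0.5;0 0 0 0 0.5;0 0 0 0 0;0 0 0 0 0;0 0 0 0 0' 25; python3 -m inch '0 0 0 0 0;0 0 0 0 0;0 0 -0.1 0 0;0 0 -0.25 0 0;0 0 -0.25 0 0;0 0 -0.25 0 0;0 0 0 0 0;0 0 0 0 0'
python3 - <<'E'
from h import *
o=json.load(open("pos.json"));t=o["bin_spoon"]
goto(*t[:2],.014,t[2])
E
```

```text
time_s: 33.6
tcp_pos: [0.5109, -0.1029, 0.0035]
eef_rot: [180.0, 0.1, 179.3]
contact_force: [0.5, -1.0, -0.4]
gripper_width: 0.0195
gripper_force: 0.0
time_s: 34.6
tcp_pos: [0.5102, -0.1028, 0.1307]
eef_rot: [180.0, 0.0, 179.3]
contact_force: [-0.4, -0.2, -1.5]
gripper_width: 0.0146
gripper_force: 25.0
t 34.6 pos [ 0.5102 -0.1028  0.1307] rpy [1.7997e+02 1.0000e-02 1.7931e+02] | shift [0.271 1.983 0.778] spin 0.0202 w 0.0146
```

```bash
python3 -m inch '0 0 0 0.0202 0;0.039 0.283 0 0 0;0.039 0.283 0 0 0;0.039 0.283 0 0 0;0.039 0.283 0 0 0;0.039 0.283 0 0 0;0.039 0.283 0 0 0;0.038 0.285 0 0 0'; python3 -m inch '0 0 0 0 0;0 0 0.2 0 0;0 0 0.1 0 0;0 0 0 0 0;0 0 0 0 0;0 0 0 0 0;0 0 0 0 0;0 0 0 0 0'
python3 - <<'E'
from h import *
o=json.load(open("pos.json"));t=o["bin_spoon"]
goto(*t[:2],.014,t[2])
E
```

```text
time_s: 35.6
tcp_pos: [0.5105, 0.1982, 0.1292]
eef_rot: [-179.9, -0.1, 172.1]
contact_force: [0.7, 0.7, 0.1]
gripper_width: 0.0147
gripper_force: 25.0
time_s: 36.6
tcp_pos: [0.5115, 0.1974, 0.0859]
eef_rot: [180.0, 0.0, 172.1]
contact_force: [-0.5, -0.1, -0.8]
gripper_width: 0.0144
gripper_force: 25.0
t 36.6 pos [0.5115 0.1974 0.0859] rpy [1.7997e+02 2.0000e-02 1.7205e+02] | shift [ 0.002 -0.     0.48 ] spin 0.0 w 0.0144
```

```bash
python3 -m inch '0 0 0.15 0 0;0 0 0.12 0 0;0 0 0.08 0 0;0 0 0.06 0 0;0 0 0.04 0 0;0 0 0.03 0 0;0 0 0 0 0;0 0 0 0 0'; python3 -m inch '0 0 0 0 0;0 0 0 0 0.23;0 0 0 0 0.23;0 0 0 0 0.23;0 0 -0.1 0 0.23;0 0 -0.2 0 0.23;0 0 -0.2 0 0.4;0 0 -0.3 0 0.5';  python3 -m inch '0 0 -0.2 0 0.5;0 -0.3 -0.1 0 0.5;0 -0.3 0 0 0.5;0 -0.3 0 0 0.5;0 -0.3 0 0 0.5;0 -0.3 0 0 0.5;0 -0.3 0 0 0.5;0 -0.3 0 0 0.5'; python3 -m inch '0 -0.3 0 0 0.5;0 -0.3 0 0 0.5;0 -0.3 0 0 0.5;0 0 0 0 0.5;0 0 0 0 0.5;0 0 0 0 0.5;0 0 0 0 0.5;0 0 0 0 0.5'
python3 - <<'E'
from h import *
c=capture("scene");cv2.imwrite("pics/f.png",cv2.resize(c["color"][180:300,270:510],None,fx=3.3,fy=3.3,interpolation=cv2.INTER_CUBIC))
E
```

```text
time_s: 37.6
tcp_pos: [0.5116, 0.1975, 0.0139]
eef_rot: [180.0, 0.0, 172.1]
contact_force: [0.2, -0.1, -0.1]
gripper_width: 0.0145
gripper_force: 25.0
time_s: 38.6
tcp_pos: [0.5108, 0.1968, 0.1349]
eef_rot: [-179.9, -0.1, 172.1]
contact_force: [0.1, 0.9, 0.1]
gripper_width: 0.0344
gripper_force: 0.0
time_s: 39.6
tcp_pos: [0.4675, -0.1161, 0.1799]
eef_rot: [180.0, 0.1, 172.1]
contact_force: [1.1, 0.4, -0.4]
gripper_width: 0.0437
gripper_force: 0.0
time_s: 40.6
tcp_pos: [0.4494, -0.2478, 0.1787]
eef_rot: [180.0, 0.0, 172.1]
contact_force: [0.7, -0.6, 0.6]
gripper_width: 0.0441
gripper_force: 0.0
```

View pics/f.png

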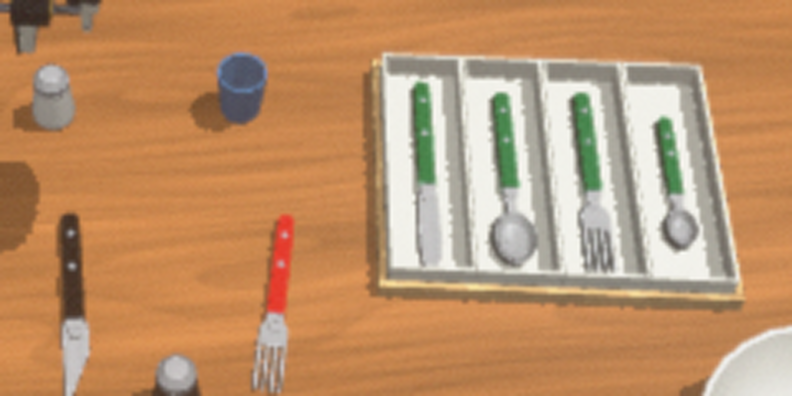

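All four pieces lie flat in their own compartments: knife (427,170), spoon (510,180), fork (590,180) and teaspoon (677,185). The black knife and red fork have not moved.

```bash
python3 -c "
from plant import *
print(close_job())"
```

```text
the job is handed in; nothing more can be done
None
```

The fork, knife, dessert spoon and teaspoon each lie flat in their own compartments, the black knife and red fork are where they were, and I handed the job in at about 41 s; it returned no verdict.

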